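# Lean a finished drawer front in the drying rack

### The arm

A 6-joint arm with a two-finger parallel gripper is mounted at the origin on the work surface. World frame = base frame: x ahead of the robot, y to its left, z up, the work surface at z = 0. Lengths are in m, angles in rad, forces in N, time in s.
With the tool pointing down it reaches from about 0.425 to 0.925 m from the base axis. Payload 12.5 kg.
Tool frame: the origin (TCP) lies on the mounting face of the last link; the fingertips stand 173 mm ahead of it and the grasp point (between the pads) lies 155 mm ahead of it (bot.pinch_z is the distance from the TCP to the grasp point, in m); z points along the fingers, y is the direction in which the jaws open and shut (so a half turn about z gives the same grasp; the last joint's range is limited). The gripper opens to 85 mm and grips with 20 to 120 N. Pads are 22 mm wide; open, the fingers measure 114 mm over their backs; the gripper's body (76 mm by 85 mm) begins 54 mm behind the grasp point. The pads swing forward as they close: fully open they stand 13 mm farther back than shut.
Start: joints at [1.174, 0.491, 1.559, -0, 1.092, -0.106], TCP at [0.179, 0.599, 0.405] pointing down, gripper open.
Joint ranges: [-3.1, 3.1], [-0.84, 2.19], [0.05, 2.79], [-1.13, 4.28], [0.06, 2.93], [-2.69, 2.69]. Speed limits (rad/s): [2.22, 2.22, 2.79, 3.14, 3.14, 3.14].

### API

Orientations are given as a unit quaternion [w, x, y, z].
In Python, from workcell import bot gives the robot as it stands. The module is installed in compiled form; this text tells all that it offers.
- The arm moves only by the shell command python3 -m crank 'ROWS'. ROWS is JSON, a list of rows, each an object of numbers: "gripper": the closure, from 0 (fully open) to 1 (shut); "tx", "ty", "tz": the shift along the world's x, y, z in units of 0.04 m (1.0 is 0.04 m); "spin": the turn about the world's z in units of 0.1 rad (1.0 is 0.1 rad). In form: [{"gripper": .., "tx": .., "ty": .., "tz": .., "spin": ..}, ...]. A call has 1 to 20 rows; each row shifts and turns the commanded pose from where the row before left it; what a row does not reach is not made up. A row lasts 1/10 s, in which the tool goes at most 50 mm and 8.59 degrees, less where a joint would pass 70% of its speed; a pose out of reach is approached as far as the arm can. A call with a number of a shift or a turn outside -1 to 1 is refused whole. A call with a gripper value outside its range is refused whole. The fingers move at their own pace and stop on an object; the grip force is fixed at half the most. Time passes only in rows, so rows that do not move let the fingers close. It gives the time, the measured TCP pose, the force and the opening at its end, in the units of the state.
- bot.get_state(): the state, without advancing time (a new reading comes with each control period).
- bot.snapshot(name): name is "side" or "top"; returns the picture (400x640x3 uint8, red, green, blue); there is no depth.
- bot.get_calibration(name): a dict with "intrinsics" (3x3 intrinsics, pixels), "D" ([k1, k2, p1, p2, k3] as OpenCV has them; the pictures are not rectified), "rvec" (rotation vector, rad) and "tvec" (3), from world to camera coordinates, as OpenCV has them. Camera axes: x right, y down, z forward; pixel columns grow to the right and rows downward; lengths in m; the calibration is good to about 2 mm. A picture is of the moment at which its call begins. get_calibration takes no time and is no camera call.
- bot.job_done(): hands the job in, once; it reports no verdict.
The state is a dict: "time": time; "joint_pos": joint angles; "joint_velocities": joint speeds; "tau": joint torques, N m; "tool_pos": TCP position; "orientation": TCP orientation; "wrist_force": force on the tool from outside, world axes, zero at the start; "ft_torque": the same for the moment, N m; "opening": finger opening in m.
Only numpy, scipy, OpenCV 4.12 (cv2) and the standard library are available. Lean on these libraries where they do the work, as an engineer would, in place of code of your own. Each camera call takes 0.05 s, during which the arm holds its last target. There are 200 camera calls.

### The job

The drawer front in the jig is ready for the drying rack: draw it forward by its handle, flat on the jig, until it is clear of the red lip, then stand it on its bottom edge in the rack, leaning back on the black rail with the handle outwards, and let go. Then take it again by its top edge and set it so that it leans at 70 degrees with its bottom edge along the yellow line, square to the rack and about midway along the rail, and stays there without sliding when you let go. Set it down gently and leave the glue, the jar, the tape measure and the screwdriver where they are.

Things in the scene. Friction and masses are not known exactly. Their poses are not given: they have to be found in the camera images.
- front: loose drawer front, white painted board of about 0.42 kg: 180 mm from bottom to top edge, 220 mm wide, 16 mm thick, a steel bow handle on its white face. Origin: centre of the back face. x points from bottom to top edge, y along the width, z out of the white face. It starts lying face up in the jig, its x along the jig's x, top edge 22 to 30 mm under the red lip
- handle (a point): middle of the handle's bar: a 12 mm round bar, 128 mm long along the front's y, its axis 30 mm above the white face and 15 mm from the middle towards the top edge; a 10 mm round leg stands under it 48 mm to either side
- bottom_edge (a point): middle of the bottom edge (half width, half thickness); 90 mm from the front's centre
- top_edge (a point): middle of the top edge (half width, half thickness); 90 mm from the front's centre
- jig: holding jig fixed to the bench: grey plate 260 (x) x 270 (y) x 12 mm, an aluminium fence along its rear edge (+x) with a red lip, 6 mm thick, overhanging forward so the front cannot be lifted; lip's top 37 mm above the bench. Open at -x: draw the front along the jig's -x. A side stop 10 mm high on the +y side has its inner face at y = 121 mm. Origin: centre of the plate's underside, on the bench
- lip_front (a point): middle of the red lip's front lower edge, 31 mm above the bench (3 mm above the lying drawer front) and 73 mm from the jig's origin along its x
- rack: lean rack fixed to the bench: wooden base 200 (x) x 300 (y) x 12 mm with a 3 mm black rubber mat (its top 15 mm above the bench), two wooden posts at y = +-135 mm behind the rail. Open at its front (-x); panels stand on the mat and lean back towards +x. Origin: centre of the base's underside, on the bench
- rail: black round cross rail of the rack, 20 mm diameter, 290 mm long along the rack's y. Origin: middle of its axis, 85 mm above the mat, at x = 50 mm of the rack; nothing stands in front of it
- toe_line (a point): centre of the yellow line, 20 mm wide, painted along the rack's y on the mat (x = 1 mm of the rack); a front whose bottom edge is centred over the line and whose back rests on the rail leans at 70 degrees to the bench
- glue: white glue bottle, 52 mm diameter, 130 mm high, standing between jig and rack; origin under its centre
- screws: brass-coloured jar of screws, 64 mm diameter, 75 mm high; origin under its centre
- tape: yellow tape measure, 66 x 42 x 56 mm; origin under its centre
- driver: screwdriver with a red handle, about 200 mm long, lying on the bench beyond the others; origin under its middle

How it is judged:
On the way, in this order (a step that is already met when the one before it is completed fails the run):
1. the drawer front has been drawn forward clear of the lip, still lying flat at the height of the jig (x of top_edge in the frame of lip_front below -0.002 m and angle between front's own z axis and vertical below 0.2 rad and height (world z) of front below 0.04 m).
2. it stands on its bottom edge on the rack's mat, leaning back on the rail, and has been let go (angle between front's own z axis and vertical between 0.6 and 1.45 rad and height (world z) of bottom_edge below 0.03 m and x of bottom_edge in the frame of rail below -0.01 m and contact force between front and rail above 0.1 N and contact force between front and rack above 0.1 N and contact force between the fingers and front below 0.05 N), for 0.3 s.
3. it has been taken again by its top edge (gripped in its upper 50 mm) (contact force between the fingers and front above 3 N and x of the grasp point in the frame of front above 0.04 m), for 0.2 s.
At the end, for the whole second after the job is handed in: The drawer front stands on the mat on its bottom edge, handle outwards, back resting on the rail, leaning at 70 degrees (within 6), the middle of its bottom edge within 10 mm of the yellow line's centre and within 40 mm of the rack's middle, square to the rack within 7 degrees, let go and at rest (x of bottom_edge in the frame of toe_line between -0.01 and 0.01 m and y of bottom_edge in the frame of toe_line between -0.04 and 0.04 m and height (world z) of bottom_edge below 0.024 m and angle between front's own z axis and vertical between 1.117 and 1.327 rad and angle between the y axis of front and the y axis of rack, either way round below 0.12 rad and contact force between front and rail above 0.1 N and contact force between the fingers and front below 0.05 N and linear speed of front below 0.01 m/s and angular speed of front below 0.05 rad/s); the robot touches nothing.
It fails at once if a bystander (glue, jar, tape measure or screwdriver) moved more than 25 mm or knocked over (distance of any of glue, screws, tape, driver from where it was at the start of the episode above 0.025 m or angle between any of glue, screws, tape's own z axis and vertical above 0.5 rad).
It fails at once if the drawer front dropped or banged on the rack (over 60 N) (contact force between front and rack above 60 N).
It also fails if it takes over 72 s, if anything falls off the work surface, if the arm or the gripper's body presses on something with over 40 N, if the wrist force passes 120 N, or if a joint passes its speed limit or range.

## Working session

There is one attempt and no reset: what is moved stays moved. The work goes in short steps, Python scripts to look and compute and a shell command to move; the robot and the scene stay as the last step left them, time stands still between calls to the robot, and variables do not carry over. Pictures are saved under pics/ and viewed, about 8 in all and at most 12, crops included, and the job is handed in when it is done.

```bash
mkdir -p pics; cat > h.py <<'E'
import cv2,numpy as np
from workcell import bot
def cal(n):
    c=bot.get_calibration(n);return [np.array(c[k],float) for k in("intrinsics","D","rvec","tvec")]
def snap(n,f):
    im=bot.snapshot(n);cv2.imwrite('pics/'+f+'.png',im[:,:,::-1]);return im
def toz(n,uv,z):
    K,D,r,t=cal(n);R=cv2.Rodrigues(r)[0]
    p=cv2.undistortPoints(np.array(uv,float).reshape(-1,1,2),K,D)[:,0]
    d=np.c_[p,np.ones(len(p))]@R;c=-R.T@t.ravel()
    return c+d*((np.array(z)-c[2])/d[:,2])[:,None]
def proj(n,P):
    K,D,r,t=cal(n);return cv2.projectPoints(np.array(P,float).reshape(-1,3),r,t,K,D)[0][:,0]
E
python3 - <<'E'
from h import *
a=snap('top','t0');b=snap('side','s0')
for n in('top','side'):
    K,D,r,t=cal(n);print(n,-cv2.Rodrigues(r)[0].T@t.ravel(),K[0,0])
print(bot.get_state())
E
```

```text
top [ 0.47510219 -0.01974207  1.1446027 ] 449.1886677283102
side [0.38253273 0.97480036 0.65363975] 475.01691690513843
{'time': 0.1, 'joint_pos': array([ 1.17438519e+00,  4.91470492e-01,  1.55939842e+00, -2.45760221e-05,
        1.09170833e+00, -1.05606508e-01]), 'joint_velocities': array([ 4.68137261e-04,  6.35652289e-05, -2.86055306e-04,  3.60079545e-04,
       -1.33828241e-03, -2.57666976e-03]), 'tau': array([ 2.78261570e-03, -6.19444084e+01, -2.62024230e+01, -1.03032962e-04,
        2.96246602e-03,  1.76171568e-05]), 'tool_pos': array([0.17917163, 0.59872934, 0.40420057]), 'orientation': array([-1.11716993e-04,  1.44884884e-01,  9.89448396e-01, -4.79576486e-04]), 'wrist_force': array([-0.57602969, -0.08194592,  0.00179771]), 'ft_torque': array([ 0.00317341, -0.0110815 ,  0.00959324]), 'opening': 0.085109563557675}
```

View pics/t0.png

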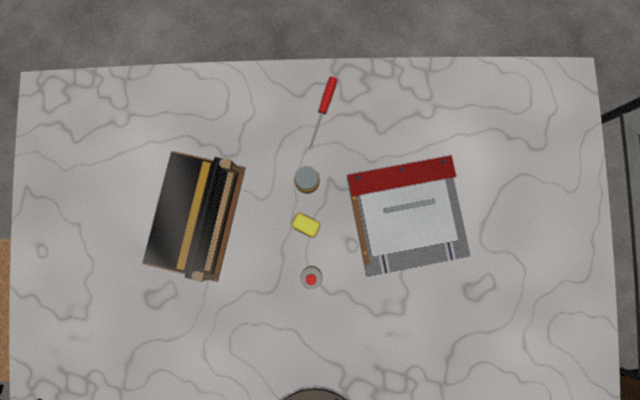

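View pics/s0.png

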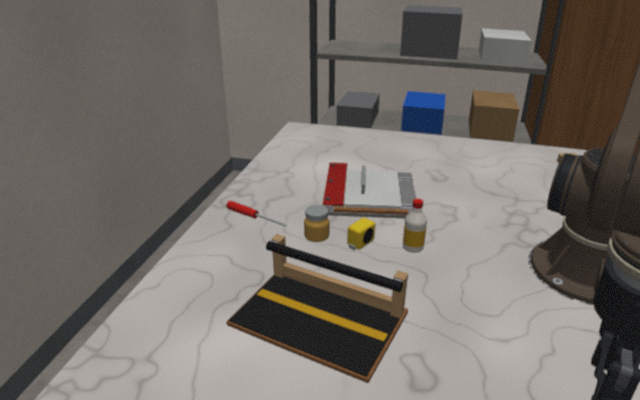

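The top view (x up, y left) shows the jig at about (408,215), the front's handle at (410,207), and the rack at (194,216) with the rail to the right of the yellow line. The glue, tape and jar stand between them in a column at u≈305. The side view agrees. Next I'll enlarge both fixtures.

```bash
python3 - <<'E'
from h import *
a=cv2.imread('pics/t0.png')
f=lambda x0,y0,x1,y1:cv2.resize(a[y0:y1,x0:x1],None,fx=3,fy=3,interpolation=cv2.INTER_CUBIC)
c=np.hstack([f(140,145,255,290),f(340,145,480,290)])
cv2.imwrite('pics/c0.png',c);print(c.shape)
E
```

```text
(435, 765, 3)
```

View pics/c0.png

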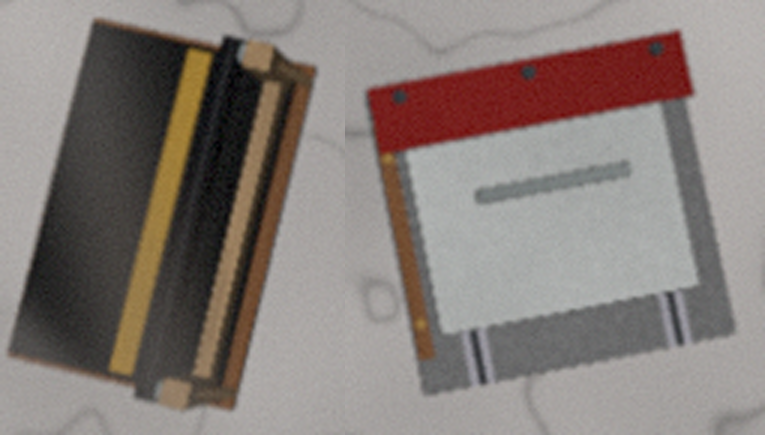

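The crop shows, in crop pixels:
- **Yellow line:** runs (200,49) to (121,375).
- **Rack corners:** (95,19), (10,355), (235,409) and (316,66).
- **Handle:** (476,197) to (630,167).
- **Front's bottom corners:** (443,334) and (698,285).
- **Lip front:** (384,153) to (693,95).

```bash
python3 - <<'E'
from h import *
np.set_printoptions(precision=4,suppress=True)
L=lambda c:np.array([[140+x/3,145+y/3] for x,y in c]); R=lambda c:np.array([[340+(x-345)/3,145+y/3] for x,y in c])
def rep(n,p):
    d=p[0]-p[1];print(n,'mid',p.mean(0),'len',np.linalg.norm(d),'yaw',np.degrees(np.arctan2(d[1],d[0])))
k=toz('top',L([(95,19),(10,355),(235,409),(316,66)]),.012);print(k);rep('rack front edge',k[:2]);rep('rear',k[[3,2]]);rep('rack side',k[[2,1]]);print(k.mean(0))
rep('line',toz('top',L([(200,49),(121,375)]),.015))
rep('handle',toz('top',R([(476,197),(630,167)]),.062))
rep('front bottom',toz('top',R([(443,334),(698,285)]),.028))
rep('lip front',toz('top',R([(384,153),(693,95)]),.034))
rep('plate near',toz('top',R([(425,394),(735,332)]),.012))
for n,u in(('glue',(311,278)),('tape',(306,225)),('jar',(307,180))): print(n,toz('top',[u],.06))
E
```

```text
[[0.7255 0.3537 0.012 ]
 [0.4385 0.4246 0.012 ]
 [0.3907 0.2319 0.012 ]
 [0.6791 0.1614 0.012 ]]
rack front edge mid [0.582  0.3891 0.012 ] len 0.29564360872704 yaw -13.871823260858356
rear mid [0.5349 0.1966 0.012 ] len 0.29692939351739306 yaw -13.736952601911801
rack side mid [0.4146 0.3282 0.012 ] len 0.19850235397256447 yaw -103.9345229162051
[0.5584 0.2929 0.012 ]
line mid [0.5583 0.2942 0.015 ] len 0.28342425914217867 yaw -13.665534433417552
handle mid [ 0.5657 -0.2442  0.062 ] len 0.1282993079575285 yaw 99.5758030320238
front bottom mid [ 0.4623 -0.2618  0.028 ] len 0.21721748263266916 yaw 99.15690977125058
lip front mid [ 0.617  -0.2408  0.034 ] len 0.26503683828873237 yaw 99.31746865125271
plate near mid [ 0.4173 -0.2718  0.012 ] len 0.2675937966280624 yaw 99.4648024303826
glue [[ 0.3979 -0.0015  0.06  ]]
tape [[0.525  0.0078 0.06  ]]
jar [[0.6346 0.003  0.06  ]]
```

```bash
python3 -m crank '[{"gripper":0.5,"tx":0.2,"ty":-0.5,"tz":0,"spin":-0.3},{"gripper":0.5,"tx":0.46,"ty":-1,"tz":0,"spin":-0.57},{"gripper":0.5,"tx":0.46,"ty":-1,"tz":0,"spin":-0.57},{"gripper":0.5,"tx":0.46,"ty":-1,"tz":0,"spin":-0.57},{"gripper":0.5,"tx":0.46,"ty":-1,"tz":0,"spin":-0.57},{"gripper":0.5,"tx":0.46,"ty":-1,"tz":0,"spin":-0.57},{"gripper":0.5,"tx":0.46,"ty":-1,"tz":0,"spin":-0.57},{"gripper":0.5,"tx":0.46,"ty":-1,"tz":0,"spin":-0.57},{"gripper":0.5,"tx":0.46,"ty":-1,"tz":0,"spin":-0.57},{"gripper":0.5,"tx":0.46,"ty":-1,"tz":0,"spin":-0.57},{"gripper":0.5,"tx":0.46,"ty":-1,"tz":0,"spin":-0.57},{"gripper":0.5,"tx":0.46,"ty":-1,"tz":0,"spin":-0.57},{"gripper":0.5,"tx":0.46,"ty":-1,"tz":0,"spin":-0.57},{"gripper":0.5,"tx":0.46,"ty":-1,"tz":0,"spin":-0.57},{"gripper":0.5,"tx":0.46,"ty":-1,"tz":0,"spin":-0.57},{"gripper":0.5,"tx":0.46,"ty":-1,"tz":0,"spin":-0.57},{"gripper":0.5,"tx":0.46,"ty":-1,"tz":0,"spin":-0.57},{"gripper":0.5,"tx":0.46,"ty":-1,"tz":0,"spin":-0.57},{"gripper":0.5,"tx":0.46,"ty":-1,"tz":0,"spin":-0.57},{"gripper":0.5,"tx":0.46,"ty":-1,"tz":0,"spin":-0.57}]'
cat >> h.py <<'E'
def st():
    s=bot.get_state();q=s['orientation'];w,x,y,z=q
    yx,yy,zz=2*(x*y-w*z),1-2*(x*x+z*z),1-2*(x*x+y*y)
    print('t %.1f'%s['time'],'tcp',s['tool_pos'].round(4),'yawy %.2f tilt %.2f'%(np.degrees(np.arctan2(yy,yx)),np.degrees(np.arccos(-zz))),'F',s['wrist_force'].round(2),'T',s['ft_torque'].round(3),'open %.4f'%s['opening'],'q',s['joint_pos'].round(2));return s
E
python3 -c "from h import *;st()"
```

```text
time: 2.1
tool_pos: [0.5372, -0.1831, 0.4045]
orientation: [-0.0, 0.647, 0.763, -0.0]
wrist_force: [0.5, 0.6, -0.5]
opening: 0.0426
t 2.1 tcp [ 0.5372 -0.1831  0.4045] yawy 9.42 tilt 0.02 F [ 0.5   0.61 -0.5 ] T [ 0.008 -0.029  0.044] open 0.0426 q [-0.44  0.41  1.7   0.    1.03 -0.61]
```

```bash
python3 -m crank '[{"gripper":0.5,"tx":0.36,"ty":-0.77,"tz":-0.5,"spin":0},{"gripper":0.5,"tx":0.36,"ty":-0.77,"tz":-0.5,"spin":0},{"gripper":0.5,"tx":0,"ty":0,"tz":-1,"spin":0},{"gripper":0.5,"tx":0,"ty":0,"tz":-1,"spin":0},{"gripper":0.5,"tx":0,"ty":0,"tz":-0.8,"spin":0},{"gripper":0.5,"tx":0,"ty":0,"tz":-0.5,"spin":0},{"gripper":0.5,"tx":0,"ty":0,"tz":-0.4,"spin":0},{"gripper":0.5,"tx":0,"ty":0,"tz":0,"spin":0},{"gripper":1,"tx":0,"ty":0,"tz":0,"spin":0},{"gripper":1,"tx":0,"ty":0,"tz":0,"spin":0},{"gripper":1,"tx":0,"ty":0,"tz":0,"spin":0},{"gripper":1,"tx":0,"ty":0,"tz":0,"spin":0},{"gripper":1,"tx":0,"ty":0,"tz":0,"spin":0},{"gripper":1,"tx":0,"ty":0,"tz":0,"spin":0}]'
python3 -c "from h import *;st();snap('top','t1')"
```

```text
time: 3.5
tool_pos: [0.5658, -0.2429, 0.2179]
orientation: [0.001, 0.646, 0.764, 0.0]
wrist_force: [0.0, 0.5, 6.5]
opening: 0.0099
t 3.5 tcp [ 0.5658 -0.2429  0.2179] yawy 9.57 tilt 0.13 F [0.01 0.53 6.48] T [ 0.113 -0.04  -0.004] open 0.0099 q [-0.51  0.71  1.74  0.    0.69 -0.68]
```

View pics/t1.png

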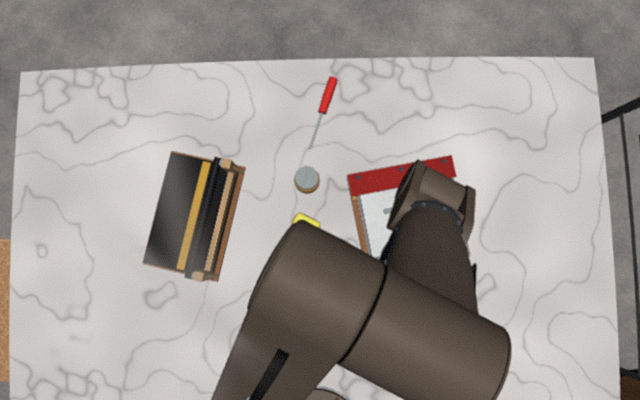

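The arm hides the handle from above, but the fingers have stopped on the bar. The reading is 9.9 mm, with a 6 N push up and the grasp point about 5 mm above the bar's axis. I'll regrip 4 mm lower.

```bash
python3 -m crank '[{"gripper":0.6,"tx":0,"ty":-0.03,"tz":0,"spin":0},{"gripper":0.6,"tx":0,"ty":0,"tz":0,"spin":0},{"gripper":0.6,"tx":0,"ty":0,"tz":-0.11,"spin":0},{"gripper":1,"tx":0,"ty":0,"tz":0,"spin":0},{"gripper":1,"tx":0,"ty":0,"tz":0,"spin":0},{"gripper":1,"tx":0,"ty":0,"tz":0,"spin":0},{"gripper":1,"tx":0,"ty":0,"tz":0,"spin":0}]'
python3 -c "from h import *;st()"
```

```text
time: 4.25
tool_pos: [0.5655, -0.244, 0.2121]
orientation: [-0.0, 0.646, 0.764, -0.0]
wrist_force: [0.2, -0.6, -4.0]
opening: 0.01
t 4.2 tcp [ 0.5655 -0.244   0.2121] yawy 9.57 tilt 0.03 F [ 0.25 -0.65 -4.03] T [-0.061 -0.029 -0.034] open 0.0100 q [-0.51  0.72  1.74  0.    0.69 -0.68]
```

```bash
python3 -m crank '[{"gripper":1,"tx":-0.12,"ty":-0.02,"tz":0,"spin":0},{"gripper":1,"tx":-0.25,"ty":-0.041,"tz":0,"spin":0},{"gripper":1,"tx":-0.25,"ty":-0.041,"tz":0,"spin":0},{"gripper":1,"tx":-0.25,"ty":-0.041,"tz":0,"spin":0},{"gripper":1,"tx":-0.25,"ty":-0.041,"tz":0,"spin":0},{"gripper":1,"tx":-0.25,"ty":-0.041,"tz":0,"spin":0},{"gripper":1,"tx":-0.12,"ty":-0.02,"tz":0,"spin":0},{"gripper":1,"tx":0,"ty":0,"tz":0,"spin":0},{"gripper":1,"tx":0,"ty":0,"tz":0,"spin":0}]'
python3 -c "from h import *;st();snap('side','s1')"
```

```text
time: 5.15
tool_pos: [0.5061, -0.254, 0.2124]
orientation: [0.0, 0.646, 0.764, 0.0]
wrist_force: [-0.2, 1.0, -4.9]
opening: 0.0101
t 5.2 tcp [ 0.5061 -0.254   0.2124] yawy 9.56 tilt 0.03 F [-0.24  1.   -4.86] T [ 0.035  0.134 -0.086] open 0.0101 q [-0.58  0.67  1.87  0.    0.6  -0.75]
```

View pics/s1.png

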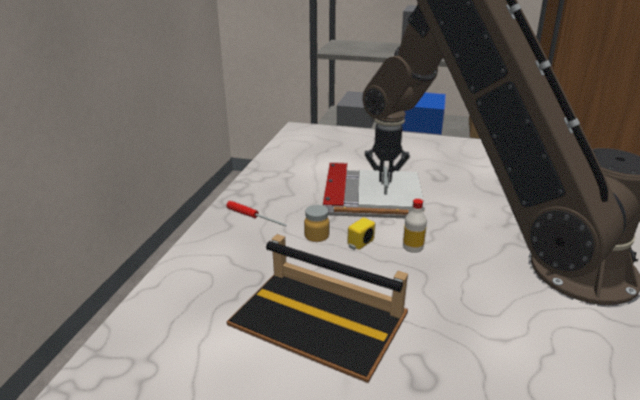

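The side view shows the front drawn about 60 mm forward at (390,187), grey plate visible between it and the red lip, and still flat. Now I'll lift it, carry it across and spin it.

```bash
python3 -m crank '[{"gripper":1,"tx":0,"ty":0,"tz":0.2,"spin":0},{"gripper":1,"tx":0,"ty":0,"tz":0.5,"spin":0},{"gripper":1,"tx":0,"ty":0,"tz":0.8,"spin":0},{"gripper":1,"tx":0,"ty":0,"tz":1,"spin":0},{"gripper":1,"tx":0,"ty":0,"tz":1,"spin":0},{"gripper":1,"tx":0,"ty":0,"tz":1,"spin":0},{"gripper":1,"tx":0,"ty":0,"tz":1,"spin":0},{"gripper":1,"tx":0,"ty":0,"tz":0.6,"spin":0},{"gripper":1,"tx":0,"ty":0,"tz":0.3,"spin":0},{"gripper":1,"tx":0,"ty":0,"tz":0.1,"spin":0},{"gripper":1,"tx":0,"ty":0,"tz":0,"spin":0}]'
python3 -m crank '[{"gripper":1,"tx":0.04,"ty":0.3,"tz":0,"spin":-0.5},{"gripper":1,"tx":0.07,"ty":0.7,"tz":0,"spin":-0.9},{"gripper":1,"tx":0.07,"ty":0.75,"tz":0,"spin":-1},{"gripper":1,"tx":0.07,"ty":0.75,"tz":0,"spin":-1},{"gripper":1,"tx":0.07,"ty":0.75,"tz":0,"spin":-1},{"gripper":1,"tx":0.07,"ty":0.75,"tz":0,"spin":-1},{"gripper":1,"tx":0.07,"ty":0.75,"tz":0,"spin":-1},{"gripper":1,"tx":0.07,"ty":0.75,"tz":0,"spin":-1},{"gripper":1,"tx":0.07,"ty":0.75,"tz":0,"spin":-1},{"gripper":1,"tx":0.07,"ty":0.75,"tz":0,"spin":-1},{"gripper":1,"tx":0.07,"ty":0.75,"tz":0,"spin":-1},{"gripper":1,"tx":0.07,"ty":0.75,"tz":0,"spin":-1},{"gripper":1,"tx":0.07,"ty":0.75,"tz":0,"spin":-1},{"gripper":1,"tx":0.07,"ty":0.75,"tz":0,"spin":-1},{"gripper":1,"tx":0.07,"ty":0.75,"tz":0,"spin":-1},{"gripper":1,"tx":0.07,"ty":0.75,"tz":0,"spin":-1},{"gripper":1,"tx":0.07,"ty":0.75,"tz":0,"spin":-1},{"gripper":1,"tx":0.07,"ty":0.75,"tz":0,"spin":-1},{"gripper":1,"tx":0.07,"ty":0.45,"tz":0,"spin":-0.9},{"gripper":1,"tx":0.04,"ty":0.2,"tz":0,"spin":-0.7}]'
python3 -m crank '[{"gripper":1,"tx":0,"ty":0,"tz":0,"spin":-0.5},{"gripper":1,"tx":0,"ty":0,"tz":0,"spin":-0.3},{"gripper":1,"tx":0,"ty":0,"tz":0,"spin":0}]'
python3 -c "from h import *;st();snap('side','s2')"
```

```text
time: 6.3
tool_pos: [0.5059, -0.2537, 0.4717]
orientation: [-0.0, 0.646, 0.764, -0.0]
wrist_force: [-0.0, 0.3, -5.8]
opening: 0.0102
time: 8.3
tool_pos: [0.5597, 0.294, 0.4698]
orientation: [0.001, 0.997, -0.082, -0.002]
wrist_force: [1.0, -0.1, -6.1]
opening: 0.0097
time: 8.6
tool_pos: [0.5597, 0.2921, 0.4709]
orientation: [0.001, 0.993, -0.121, -0.001]
wrist_force: [0.4, 0.7, -5.6]
opening: 0.0099
t 8.6 tcp [0.5597 0.2921 0.4709] yawy -103.89 tilt 0.14 F [ 0.36  0.66 -5.64] T [-0.094  0.033  0.   ] open 0.0099 q [ 0.38  0.45  1.45 -0.    1.24  2.19]
```

View pics/s2.png

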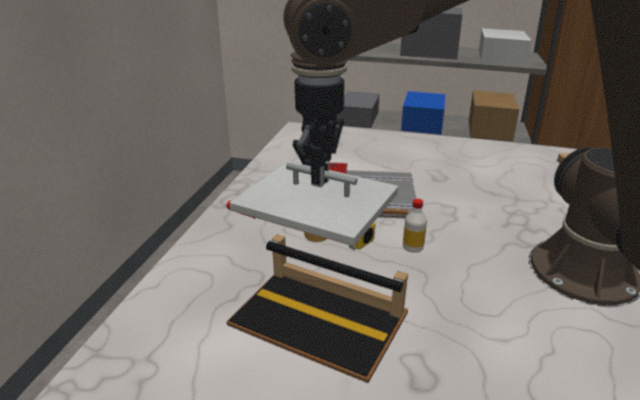

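The board hangs nearly flat from its handle above the rack, with corners at about (232,206), (357,240), (397,188) and (272,168). It's square to the rack, its lower edge towards the camera. I'll lower it so the rail under the top half tips it upright.

```bash
python3 -m crank '[{"gripper":1,"tx":0,"ty":0,"tz":-0.4,"spin":0},{"gripper":1,"tx":0,"ty":0,"tz":-0.8,"spin":0},{"gripper":1,"tx":0,"ty":0,"tz":-0.9,"spin":0},{"gripper":1,"tx":0,"ty":0,"tz":-0.8,"spin":0},{"gripper":1,"tx":0,"ty":0,"tz":-0.5,"spin":0},{"gripper":1,"tx":0,"ty":0,"tz":-0.2,"spin":0},{"gripper":1,"tx":0,"ty":0,"tz":-0.1,"spin":0}]'
python3 -m crank '[{"gripper":1,"tx":0,"ty":0,"tz":-0.1,"spin":0},{"gripper":1,"tx":0,"ty":0,"tz":-0.1,"spin":0},{"gripper":1,"tx":0,"ty":0,"tz":-0.1,"spin":0},{"gripper":1,"tx":0,"ty":0,"tz":-0.1,"spin":0},{"gripper":1,"tx":0,"ty":0,"tz":-0.1,"spin":0}]'
python3 -m crank '[{"gripper":1,"tx":0,"ty":0,"tz":-0.1,"spin":0},{"gripper":1,"tx":0,"ty":0,"tz":-0.1,"spin":0},{"gripper":1,"tx":0,"ty":0,"tz":0,"spin":0}]'
python3 -c "from h import *;st();snap('side','s3')"
```

```text
time: 9.35
tool_pos: [0.5598, 0.292, 0.3239]
orientation: [0.0, 0.993, -0.121, -0.0]
wrist_force: [0.7, 0.3, -5.0]
opening: 0.0099
time: 9.85
tool_pos: [0.5599, 0.2931, 0.3059]
orientation: [-0.002, 0.993, -0.121, 0.002]
wrist_force: [1.2, 6.2, 3.5]
opening: 0.0098
time: 10.15
tool_pos: [0.5603, 0.2937, 0.2983]
orientation: [-0.003, 0.993, -0.121, 0.003]
wrist_force: [2.7, 10.0, 5.3]
opening: 0.0101
t 10.2 tcp [0.5603 0.2937 0.2983] yawy -103.87 tilt 0.44 F [2.7  9.99 5.28] T [ 1.411 -0.344 -0.013] open 0.0101 q [0.38 0.62 1.65 0.   0.87 2.19]
```

View pics/s3.png

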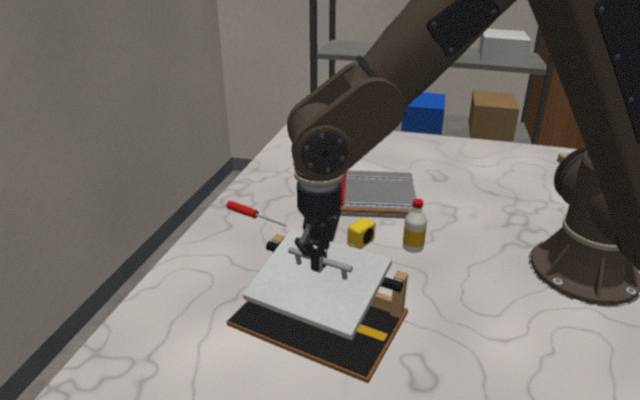

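It works: the top half rests on the rail and the board is tipping, bottom corners at about (247,293) and (352,333). I'll continue.

```bash
python3 -m crank '[{"gripper":1,"tx":0.03,"ty":0.12,"tz":-0.05,"spin":0},{"gripper":1,"tx":0,"ty":0,"tz":-0.1,"spin":0},{"gripper":1,"tx":0,"ty":0,"tz":-0.1,"spin":0}]'
python3 -m crank '[{"gripper":1,"tx":0,"ty":0,"tz":-0.08,"spin":0},{"gripper":1,"tx":0,"ty":0,"tz":-0.06,"spin":0},{"gripper":1,"tx":0,"ty":0,"tz":0,"spin":0}]'
python3 -c "from h import *;st()"
```

```text
time: 10.5
tool_pos: [0.5615, 0.2993, 0.2885]
orientation: [-0.004, 0.993, -0.121, 0.003]
wrist_force: [-0.2, 28.6, 17.0]
opening: 0.01
time: 10.8
tool_pos: [0.5617, 0.3003, 0.2833]
orientation: [-0.005, 0.993, -0.121, 0.004]
wrist_force: [4.6, 26.9, 10.7]
opening: 0.0101
t 10.8 tcp [0.5617 0.3003 0.2833] yawy -103.87 tilt 0.71 F [ 4.57 26.9  10.73] T [ 3.966 -0.572  0.048] open 0.0101 q [0.39 0.64 1.65 0.01 0.84 2.2 ]
```

```bash
python3 -m crank '[{"gripper":1,"tx":0.02,"ty":0.08,"tz":0,"spin":0},{"gripper":1,"tx":0.01,"ty":0.04,"tz":0,"spin":0},{"gripper":1,"tx":0,"ty":0,"tz":0,"spin":0}]'
cat >> h.py <<'E'
from scipy.optimize import least_squares
O=np.array([.558,.293,0]);X=np.array([-.2385,-.971,0]);Y=np.array([.971,-.2385,0]);Z=np.array([0,0,1.])
def board(p,pts):  # p: s,l,h of bottom back-edge mid ; th lean, psi yaw error
    s,l,h,th,psi=p;c,q=np.cos(psi),np.sin(psi);x=c*X+q*Y;y=c*Y-q*X
    u=np.cos(th)*x+np.sin(th)*Z;n=-np.sin(th)*x+np.cos(th)*Z
    P=np.array(pts,float);return O+s*X+l*Y+h*Z+np.outer(P[:,0],u)+np.outer(P[:,1],y)+np.outer(P[:,2],n)
def fit(n,uv,pts,p0=(0,0,.015,1,0)):
    r=least_squares(lambda p:(proj(n,board(p,pts))-np.array(uv,float)).ravel(),p0)
    p=r.x;m=board(p,[(0,0,.008)])[0]-O
    print('rms px %.2f'%np.sqrt((r.fun**2).mean()),'lean %.1f psi %.1f'%tuple(np.degrees(p[3:])),'bottom_edge s,l,h mm',(np.array([m@X,m@Y,m[2]])*1e3).round(1));return p
E
python3 - <<'E'
from h import *
st();a=snap('side','s4')
cv2.imwrite('pics/s4c.png',cv2.resize(a[210:380,210:420,::-1],None,fx=3.5,fy=3.5,interpolation=cv2.INTER_CUBIC))
E
```

```text
time: 11.1
tool_pos: [0.5625, 0.3025, 0.2814]
orientation: [-0.001, 0.993, -0.121, 0.001]
wrist_force: [4.3, 7.5, 5.0]
opening: 0.0102
t 11.1 tcp [0.5625 0.3025 0.2814] yawy -103.86 tilt 0.20 F [4.3  7.53 4.95] T [ 0.772 -0.505  0.046] open 0.0102 q [0.39 0.65 1.64 0.   0.85 2.2 ]
```

View pics/s4c.png

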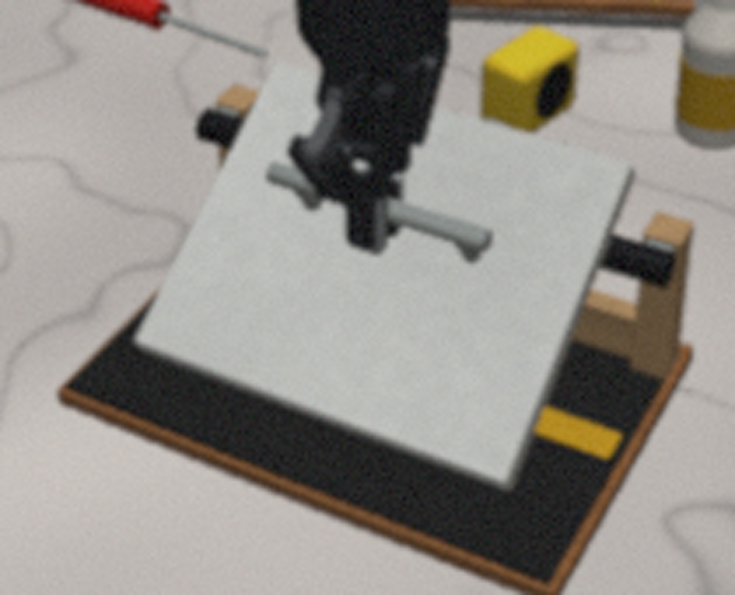

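The crop shows the front leaning on the rail with its bottom just above the mat. Face corners are about (135,342), (508,482), (633,165) and (272,62) in the crop. I'll fit the pose.

```bash
python3 - <<'E'
from h import *
uv=[(210+x/3.5,210+y/3.5) for x,y in [(135,342),(508,482),(633,165),(272,62)]]
p=fit('side',uv,[(0,.11,.016),(0,-.11,.016),(.18,-.11,.016),(.18,.11,.016)]);print(p[:3],board(p,[(.105,0,.046)])-O)
E
```

```text
rms px 0.38 lean 30.8 psi 0.7 bottom_edge s,l,h mm [-78.1   0.3  40.7]
[-0.07401464  0.00031001  0.03384824] [[0.00285773 0.0069634  0.12716946]]
```

```bash
python3 -m crank '[{"gripper":1,"tx":0.02,"ty":0.07,"tz":-0.05,"spin":0},{"gripper":1,"tx":0,"ty":0,"tz":-0.05,"spin":0},{"gripper":1,"tx":0,"ty":0,"tz":-0.05,"spin":0},{"gripper":1,"tx":0,"ty":0,"tz":0,"spin":0}]'
python3 -m crank '[{"gripper":1,"tx":0,"ty":0,"tz":-0.05,"spin":0},{"gripper":1,"tx":0,"ty":0,"tz":-0.05,"spin":0},{"gripper":1,"tx":0,"ty":0,"tz":0,"spin":0}]'
python3 -c "from h import *;st()"
```

```text
time: 11.55
tool_pos: [0.5631, 0.3056, 0.2749]
orientation: [-0.001, 0.993, -0.121, 0.001]
wrist_force: [2.6, 10.6, 2.9]
opening: 0.01
time: 11.85
tool_pos: [0.5631, 0.3062, 0.2711]
orientation: [-0.002, 0.993, -0.121, 0.001]
wrist_force: [3.8, 15.5, 2.6]
opening: 0.01
t 11.8 tcp [0.5631 0.3062 0.2711] yawy -103.89 tilt 0.29 F [ 3.82 15.49  2.65] T [ 2.292 -0.538  0.   ] open 0.0100 q [0.39 0.66 1.64 0.   0.83 2.21]
```

```bash
for i in 1 2; do python3 -m crank '[{"gripper":1,"tx":0,"ty":0.01,"tz":-0.04,"spin":0},{"gripper":1,"tx":0,"ty":0,"tz":0,"spin":0}]'; done; python3 -c "from h import *;st();snap('side','s5')"
```

```text
time: 12.05
tool_pos: [0.5632, 0.3065, 0.2698]
orientation: [-0.002, 0.993, -0.121, 0.002]
wrist_force: [4.0, 15.7, 4.6]
opening: 0.0101
time: 12.25
tool_pos: [0.5632, 0.3066, 0.2696]
orientation: [-0.002, 0.993, -0.121, 0.002]
wrist_force: [0.3, 10.8, 17.9]
opening: 0.0099
t 12.2 tcp [0.5632 0.3066 0.2696] yawy -103.88 tilt 0.31 F [ 0.3  10.85 17.91] T [1.234 0.124 0.032] open 0.0099 q [0.4  0.66 1.64 0.   0.83 2.21]
```

The bottom edge is now on the mat (Fz 18 N). Pressing lightly, I'll swing the bar in an arc about that edge to raise the lean to about 65–70°.

```bash
python3 -m crank '[{"gripper":1,"tx":0.03,"ty":0.12,"tz":0.048,"spin":0},{"gripper":1,"tx":0.03,"ty":0.12,"tz":0.042,"spin":0},{"gripper":1,"tx":0,"ty":0,"tz":0,"spin":0}]'
python3 -m crank '[{"gripper":1,"tx":0.03,"ty":0.12,"tz":0.036,"spin":0},{"gripper":1,"tx":0.03,"ty":0.12,"tz":0.032,"spin":0},{"gripper":1,"tx":0,"ty":0,"tz":0,"spin":0}]'
python3 -m crank '[{"gripper":1,"tx":0.03,"ty":0.12,"tz":0.025,"spin":0},{"gripper":1,"tx":0.03,"ty":0.12,"tz":0.021,"spin":0},{"gripper":1,"tx":0,"ty":0,"tz":0,"spin":0}]'
python3 -c "from h import *;st();snap('side','s6')"
```

```text
time: 12.6
tool_pos: [0.565, 0.3153, 0.2702]
orientation: [0.0, 0.993, -0.121, -0.001]
wrist_force: [1.2, -1.1, -5.2]
opening: 0.0097
time: 12.9
tool_pos: [0.5677, 0.3251, 0.2737]
orientation: [-0.0, 0.993, -0.121, 0.0]
wrist_force: [-0.5, 0.2, -5.5]
opening: 0.0097
time: 13.2
tool_pos: [0.5701, 0.3348, 0.2758]
orientation: [-0.0, 0.993, -0.121, 0.0]
wrist_force: [0.2, -0.9, -4.1]
opening: 0.0098
t 13.2 tcp [0.5701 0.3348 0.2758] yawy -103.85 tilt 0.03 F [ 0.16 -0.89 -4.06] T [ 0.058 -0.033  0.005] open 0.0098 q [0.43 0.68 1.58 0.   0.88 2.24]
```

The board only lifted off without turning in the grip: Fz went to −5 N, which is just its weight. A lean of about 44° is already valid for letting go, so I'll set it back on rail and mat and release it there. The rest of the raising can be done from the top edge.

```bash
python3 -m crank '[{"gripper":1,"tx":-0.06,"ty":-0.24,"tz":-0.05,"spin":0},{"gripper":1,"tx":-0.06,"ty":-0.24,"tz":-0.05,"spin":0},{"gripper":1,"tx":-0.04,"ty":-0.16,"tz":-0.03,"spin":0},{"gripper":1,"tx":0,"ty":0,"tz":0,"spin":0}]'
python3 -m crank '[{"gripper":1,"tx":-0.01,"ty":-0.03,"tz":-0.02,"spin":0},{"gripper":1,"tx":0,"ty":0,"tz":0,"spin":0}]'
python3 -c "from h import *;st()"
```

```text
time: 13.65
tool_pos: [0.5636, 0.3077, 0.271]
orientation: [-0.001, 0.993, -0.121, 0.001]
wrist_force: [-0.3, 1.3, -3.1]
opening: 0.0097
time: 13.85
tool_pos: [0.5634, 0.3076, 0.2706]
orientation: [-0.001, 0.993, -0.121, 0.001]
wrist_force: [0.8, 8.8, 0.9]
opening: 0.0101
t 13.8 tcp [0.5634 0.3076 0.2706] yawy -103.91 tilt 0.20 F [0.79 8.84 0.94] T [ 1.135 -0.154 -0.031] open 0.0101 q [0.4  0.66 1.64 0.   0.84 2.21]
```

```bash
python3 -m crank '[{"gripper":0.78,"tx":0,"ty":0,"tz":-0.02,"spin":0},{"gripper":0.78,"tx":0,"ty":0,"tz":0,"spin":0},{"gripper":0.78,"tx":0,"ty":0,"tz":0,"spin":0}]'
python3 -c "from h import *;st()"
python3 -m crank '[{"gripper":0.76,"tx":0,"ty":0,"tz":0.15,"spin":0},{"gripper":0.76,"tx":0,"ty":0,"tz":0.3,"spin":0},{"gripper":0.76,"tx":0,"ty":0,"tz":0.6,"spin":0},{"gripper":0.5,"tx":0,"ty":0,"tz":1,"spin":0},{"gripper":0.5,"tx":0,"ty":0,"tz":1,"spin":0},{"gripper":0.5,"tx":0,"ty":0,"tz":0.5,"spin":0},{"gripper":0.5,"tx":0,"ty":0,"tz":0,"spin":0}]'
python3 - <<'E'
from h import *
st();a=snap('side','s7')
cv2.imwrite('pics/s7c.png',cv2.resize(a[210:380,210:420,::-1],None,fx=3.5,fy=3.5,interpolation=cv2.INTER_CUBIC))
E
```

```text
time: 14.15
tool_pos: [0.5632, 0.307, 0.269]
orientation: [0.0, 0.993, -0.121, 0.0]
wrist_force: [-0.6, 0.7, 0.2]
opening: 0.0188
t 14.2 tcp [0.5632 0.307  0.269 ] yawy -103.89 tilt 0.02 F [-0.61  0.71  0.21] T [-0.044  0.024 -0.022] open 0.0188 q [ 0.4   0.67  1.64 -0.    0.84  2.21]
time: 14.85
tool_pos: [0.563, 0.3073, 0.4154]
orientation: [-0.002, 0.993, -0.121, 0.003]
wrist_force: [-0.2, 0.2, 0.2]
opening: 0.0426
t 14.8 tcp [0.563  0.3073 0.4154] yawy -103.87 tilt 0.38 F [-0.15  0.16  0.23] T [0.007 0.018 0.017] open 0.0426 q [ 0.4   0.5   1.5  -0.    1.13  2.21]
```

View pics/s7c.png

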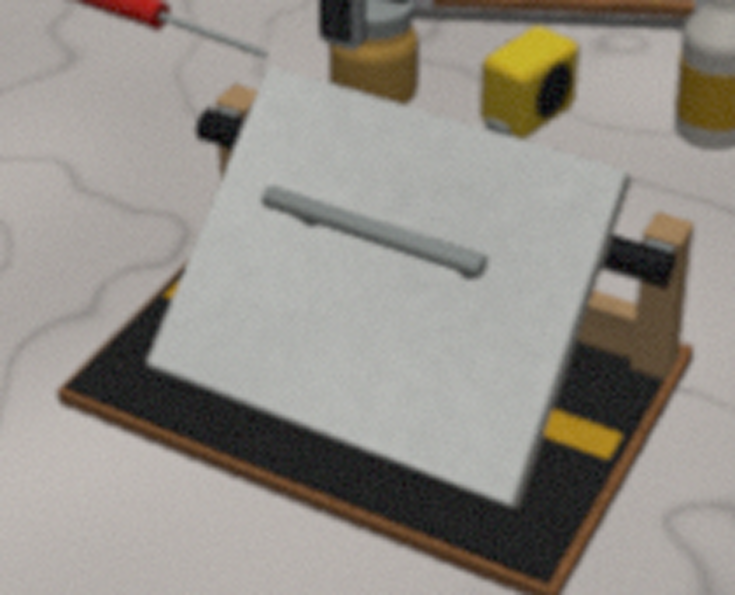

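It stands by itself, leaning on the rail. Crop corners are (149,366), (515,505), (626,176) and (265,66), with the bar from (267,195) to (482,264).

```bash
python3 - <<'E'
from h import *
uv=[(210+x/3.5,210+y/3.5) for x,y in [(149,366),(515,505),(626,176),(265,66),(267,195),(482,264)]]
B=[(0,.11,.016),(0,-.11,.016),(.18,-.11,.016),(.18,.11,.016),(.105,.062,.046),(.105,-.062,.046)]
p=fit('side',uv,B);print(p[:3])
# h fixed on mat
from scipy.optimize import least_squares
r=least_squares(lambda q:(proj('side',board([q[0],q[1],.015,q[2],q[3]],B))-np.array(uv)).ravel(),[-.06,0,.8,0]).x
print(r[:2]*1e3,np.degrees(r[2:]));q=[r[0],r[1],.015,r[2],r[3]]
for n,pt in(('topmid',(.18,0,.008)),('topback',(.18,0,0)),('topfront',(.18,0,.016)),('bar',(.105,0,.046))):
    P=board(q,[pt])[0];d=P-O;print(n,P.round(4),'s,l,h',(np.array([d@X,d@Y,d[2]])*1e3).round(1))
E
```

```text
rms px 0.74 lean 41.0 psi 0.5 bottom_edge s,l,h mm [-69.3  -0.1  19. ]
[-6.40357519e-02 -5.34994803e-05  1.29257619e-02]
[-66.27546835  -1.04551078] [40.7215693   0.45224757]
topmid [0.5425 0.23   0.1385] s,l,h [ 64.9  -0.  138.5]
topback [0.5413 0.2249 0.1324] s,l,h [ 70.1   0.  132.4]
topfront [0.5437 0.235  0.1446] s,l,h [ 5.970e+01 -1.000e-01  1.446e+02]
bar [0.5613 0.3094 0.1184] s,l,h [-16.7  -0.7 118.4]
```

Fit: lean 41° (0.71 rad), on the rail, square within 0.5°, and bottom about 70 mm in front of the line. Next I'll straddle the top edge with the open fingers and push it upright with the rear one.

```bash
python3 -m crank '[{"gripper":0.3,"tx":-0.2,"ty":-0.8,"tz":0,"spin":0},{"gripper":0.3,"tx":-0.235,"ty":-0.82,"tz":0,"spin":0},{"gripper":0.3,"tx":0,"ty":0,"tz":-0.7,"spin":0},{"gripper":0.3,"tx":0,"ty":0,"tz":-1,"spin":0},{"gripper":0.3,"tx":0,"ty":0,"tz":-0.8,"spin":0},{"gripper":0.3,"tx":0,"ty":0,"tz":-0.4,"spin":0},{"gripper":0.3,"tx":0,"ty":0,"tz":-0.2,"spin":0},{"gripper":0.3,"tx":0,"ty":0,"tz":0,"spin":0}]'
python3 - <<'E'
from h import *
st();a=snap('side','s8')
cv2.imwrite('pics/s8c.png',cv2.resize(a[190:360,210:420,::-1],None,fx=3.5,fy=3.5,interpolation=cv2.INTER_CUBIC))
E
```

```text
time: 15.7
tool_pos: [0.5456, 0.2425, 0.2856]
orientation: [0.001, 0.993, -0.121, -0.001]
wrist_force: [-0.5, -0.7, -0.0]
opening: 0.0598
t 15.7 tcp [0.5456 0.2425 0.2856] yawy -103.88 tilt 0.15 F [-0.49 -0.69 -0.03] T [ 0.032 -0.008 -0.025] open 0.0598 q [ 0.31  0.59  1.75 -0.    0.81  2.12]
```

View pics/s8c.png

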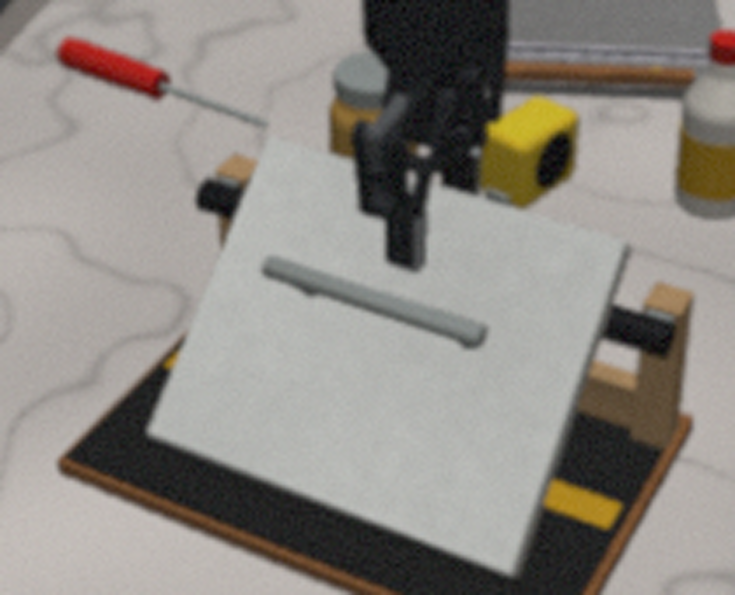

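One finger is in front at (405,245) and the other is behind the top edge, clear of the handle. I'll push it upright along an arc.

```bash
python3 -m crank '[{"gripper":0.3,"tx":0.03,"ty":0.12,"tz":0,"spin":0},{"gripper":0.3,"tx":0.03,"ty":0.12,"tz":0,"spin":0},{"gripper":0.3,"tx":0.04,"ty":0.165,"tz":0.17,"spin":0},{"gripper":0.3,"tx":0.04,"ty":0.165,"tz":0.17,"spin":0},{"gripper":0.3,"tx":0.04,"ty":0.165,"tz":0.16,"spin":0}]'
python3 -m crank '[{"gripper":0.3,"tx":0.038,"ty":0.156,"tz":0.112,"spin":0},{"gripper":0.3,"tx":0.038,"ty":0.156,"tz":0.112,"spin":0},{"gripper":0.3,"tx":0.038,"ty":0.156,"tz":0.112,"spin":0},{"gripper":0.3,"tx":0.038,"ty":0.156,"tz":0.112,"spin":0}]'
python3 -m crank '[{"gripper":0.3,"tx":0.042,"ty":0.172,"tz":0.08,"spin":0},{"gripper":0.3,"tx":0.042,"ty":0.172,"tz":0.08,"spin":0},{"gripper":0.3,"tx":0.042,"ty":0.172,"tz":0.08,"spin":0},{"gripper":0.3,"tx":0,"ty":0,"tz":0,"spin":0}]'
python3 - <<'E'
from h import *
s=st();d=s['tool_pos']-O;print('s_c',d@X*1e3,'l',d@Y*1e3)
a=snap('side','s9')
m=cv2.inRange(a,(0,0,0),(70,70,70));g=cv2.cvtColor(a,cv2.COLOR_RGB2GRAY)
for c in(265,280,300,320,340): # lowest board row: last bright->dark going up from mat front
    print(c,[r for r in range(215,360) if abs(int(g[r+1,c])-int(g[r-1,c]))>50])
E
```

```text
time: 16.25
tool_pos: [0.5531, 0.2727, 0.3079]
orientation: [-0.0, 0.993, -0.121, 0.0]
wrist_force: [-0.1, -1.3, -0.9]
opening: 0.0599
time: 16.65
tool_pos: [0.5592, 0.2975, 0.3252]
orientation: [-0.0, 0.993, -0.121, 0.0]
wrist_force: [0.8, -0.4, 0.1]
opening: 0.0596
time: 17.05
tool_pos: [0.5642, 0.3185, 0.3346]
orientation: [-0.0, 0.993, -0.12, 0.0]
wrist_force: [0.9, -1.3, 0.9]
opening: 0.0595
t 17.1 tcp [0.5642 0.3185 0.3346] yawy -103.84 tilt 0.04 F [ 0.94 -1.27  0.87] T [-0.216 -0.019  0.006] open 0.0595 q [0.41 0.59 1.57 0.   0.97 2.22]
s_c -26.265324906098172 l -0.05280649167157163
265 [322, 323, 324, 336, 340, 341, 342]
280 [283, 328, 329, 346, 347, 348]
300 [266, 267, 336, 337, 355, 356]
320 [240, 241, 344, 345]
340 [215, 216, 352, 353]
```

```bash
python3 -m crank '[{"gripper":0.3,"tx":0.0425,"ty":0.172,"tz":0.04,"spin":0},{"gripper":0.3,"tx":0.0425,"ty":0.172,"tz":0.03,"spin":0},{"gripper":0.3,"tx":0.0425,"ty":0.172,"tz":0.03,"spin":0},{"gripper":0.3,"tx":0.0425,"ty":0.172,"tz":0.02,"spin":0},{"gripper":0.3,"tx":0.0425,"ty":0.172,"tz":0.02,"spin":0},{"gripper":0.4,"tx":0,"ty":0,"tz":0,"spin":0},{"gripper":0.5,"tx":0,"ty":0,"tz":0,"spin":0},{"gripper":0.6,"tx":0,"ty":0,"tz":0,"spin":0},{"gripper":0.6,"tx":0,"ty":0,"tz":0,"spin":0}]'
python3 -c "from h import *;s=st();d=s['tool_pos']-O;print(d@X,d@Y)"
python3 -m crank '[{"gripper":0.7,"tx":0,"ty":0,"tz":0,"spin":0},{"gripper":0.75,"tx":0,"ty":0,"tz":0,"spin":0},{"gripper":0.8,"tx":0,"ty":0,"tz":0,"spin":0},{"gripper":0.85,"tx":0,"ty":0,"tz":0,"spin":0}]'
python3 -m crank '[{"gripper":1,"tx":0,"ty":0,"tz":0,"spin":0},{"gripper":1,"tx":0,"ty":0,"tz":0,"spin":0},{"gripper":1,"tx":0,"ty":0,"tz":0,"spin":0},{"gripper":1,"tx":0,"ty":0,"tz":0,"spin":0}]'
python3 -c "from h import *;s=st();d=s['tool_pos']-O;print(d@X,d@Y)"
```

```text
time: 18.0
tool_pos: [0.5726, 0.3517, 0.34]
orientation: [0.0, 0.993, -0.121, -0.0]
wrist_force: [0.2, -0.6, -0.7]
opening: 0.0341
t 18.0 tcp [0.5726 0.3517 0.34  ] yawy -103.89 tilt 0.01 F [ 0.17 -0.56 -0.75] T [-0.021 -0.007 -0.036] open 0.0341 q [ 0.45  0.62  1.5  -0.    1.02  2.27]
-0.06052368199113497 0.0001630632676079963
time: 18.4
tool_pos: [0.5727, 0.3523, 0.3405]
orientation: [-0.001, 0.993, -0.121, 0.001]
wrist_force: [-0.4, -0.5, 2.2]
opening: 0.0154
time: 18.8
tool_pos: [0.5727, 0.3521, 0.3405]
orientation: [-0.0, 0.993, -0.121, 0.001]
wrist_force: [0.9, 2.6, 5.4]
opening: 0.0151
t 18.8 tcp [0.5727 0.3521 0.3405] yawy -103.88 tilt 0.07 F [0.92 2.64 5.41] T [ 0.882 -0.313 -0.004] open 0.0151 q [0.45 0.62 1.5  0.   1.02 2.27]
-0.06087112422068748 0.00018928521054749958
```

```bash
python3 -m crank '[{"gripper":1,"tx":0,"ty":0,"tz":0.1,"spin":0},{"gripper":1,"tx":0,"ty":0,"tz":0.2,"spin":0},{"gripper":1,"tx":0,"ty":0,"tz":0.1,"spin":0},{"gripper":1,"tx":0,"ty":0,"tz":0,"spin":0}]'
python3 -m crank '[{"gripper":1,"tx":-0.037,"ty":-0.148,"tz":0,"spin":0},{"gripper":1,"tx":-0.073,"ty":-0.296,"tz":0,"spin":0},{"gripper":1,"tx":-0.073,"ty":-0.296,"tz":0,"spin":0},{"gripper":1,"tx":-0.073,"ty":-0.296,"tz":0,"spin":0},{"gripper":1,"tx":-0.073,"ty":-0.296,"tz":0,"spin":0},{"gripper":1,"tx":-0.037,"ty":-0.148,"tz":0,"spin":0},{"gripper":1,"tx":0,"ty":0,"tz":0,"spin":0},{"gripper":1,"tx":0,"ty":0,"tz":0,"spin":0}]'
python3 - <<'E'
from h import *
s=st();d=s['tool_pos']-O;print(d@X,d@Y)
a=snap('side','s10')
cv2.imwrite('pics/s10c.png',cv2.resize(a[150:350,210:420,::-1],None,fx=3,fy=3,interpolation=cv2.INTER_CUBIC))
E
```

```text
time: 19.2
tool_pos: [0.5726, 0.3519, 0.3565]
orientation: [0.0, 0.993, -0.121, 0.0]
wrist_force: [-1.0, 0.2, -4.7]
opening: 0.0153
time: 20.0
tool_pos: [0.5581, 0.2927, 0.3562]
orientation: [-0.0, 0.993, -0.121, 0.0]
wrist_force: [-0.2, 0.8, -4.9]
opening: 0.015
t 20.0 tcp [0.5581 0.2927 0.3562] yawy -103.90 tilt 0.02 F [-0.25  0.77 -4.88] T [0.048 0.003 0.053] open 0.0150 q [0.38 0.55 1.6  0.   0.99 2.19]
0.0002484281500942465 0.00015744788196526835
```

View pics/s10c.png

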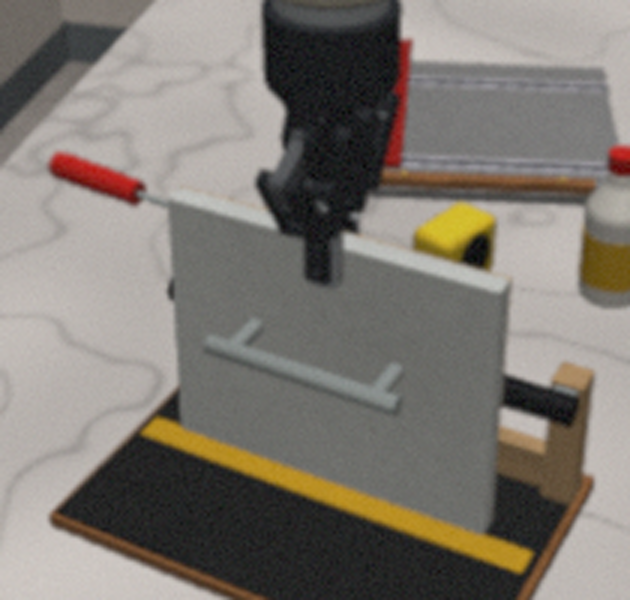

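The board is held upright, handle outwards, hovering near the line. Crop corners: TL (171,204), TR (499,292), BL (182,424), BR (489,532), with bar ends at (211,343) and (395,404).

```bash
python3 - <<'E'
from h import *
uv=[(210+x/3,150+y/3) for x,y in [(182,424),(489,532),(499,292),(171,204),(211,343),(395,404)]]
B=[(0,.11,.016),(0,-.11,.016),(.18,-.11,.016),(.18,.11,.016),(.105,.062,.046),(.105,-.062,.046)]
p=fit('side',uv,B,(0,0,.03,1.5,0))
l=[(210+x/3,150+y/3) for x,y in [(150,428),(525,561)]];P=toz('side',l,.015);print('line ends',[( (q-O)@X*1e3,(q-O)@Y*1e3) for q in P])
E
```

```text
rms px 0.89 lean 90.5 psi 0.4 bottom_edge s,l,h mm [ 8.1  3.5 24.9]
line ends [(np.float64(-4.304553032483247), np.float64(140.1754751874555)), (np.float64(-2.2303158625329993), np.float64(-135.73560646822736))]
```

```bash
python3 -m crank '[{"gripper":1,"tx":0.012,"ty":0.048,"tz":-0.15,"spin":0},{"gripper":1,"tx":0,"ty":0,"tz":-0.1,"spin":0},{"gripper":1,"tx":0,"ty":0,"tz":-0.05,"spin":0},{"gripper":1,"tx":0,"ty":0,"tz":0,"spin":0}]'
python3 -m crank '[{"gripper":1,"tx":0,"ty":0,"tz":-0.05,"spin":0},{"gripper":1,"tx":0,"ty":0,"tz":0,"spin":0}]'
python3 -m crank '[{"gripper":1,"tx":0,"ty":0,"tz":-0.03,"spin":0},{"gripper":1,"tx":0,"ty":0,"tz":0,"spin":0}]'
```

```text
time: 20.45
tool_pos: [0.5584, 0.2949, 0.3434]
orientation: [0.0, 0.993, -0.121, -0.0]
wrist_force: [-0.4, 0.1, -5.8]
opening: 0.0154
time: 20.65
tool_pos: [0.5584, 0.2947, 0.3418]
orientation: [0.0, 0.993, -0.121, -0.0]
wrist_force: [-1.2, 1.3, -4.8]
opening: 0.0147
time: 20.85
tool_pos: [0.5584, 0.2947, 0.3407]
orientation: [0.0, 0.993, -0.121, -0.0]
wrist_force: [0.3, -0.2, -6.0]
opening: 0.0151
```

```bash
for i in 1 2 3; do python3 -m crank '[{"gripper":1,"tx":0,"ty":0,"tz":-0.025,"spin":0},{"gripper":1,"tx":0,"ty":0,"tz":0,"spin":0}]' | egrep 'tool|wrist'; done
```

```text
tool_pos: [0.5584, 0.2948, 0.3406]
wrist_force: [-3.0, -0.5, 3.0]
tool_pos: [0.5583, 0.2949, 0.3406]
wrist_force: [-4.1, 0.5, 11.2]
tool_pos: [0.5583, 0.2952, 0.3404]
wrist_force: [-6.8, 2.4, 18.1]
```

The bottom is on the mat at 18 N. I'll relieve the press, open partly so the fingers cage the top edge, and walk it back slowly onto the rail.

```bash
python3 -m crank '[{"gripper":1,"tx":0,"ty":0,"tz":0.04,"spin":0},{"gripper":1,"tx":0,"ty":0,"tz":0,"spin":0},{"gripper":0.8,"tx":0,"ty":0,"tz":0,"spin":0},{"gripper":0.7,"tx":0,"ty":0,"tz":0,"spin":0},{"gripper":0.6,"tx":0,"ty":0,"tz":0,"spin":0},{"gripper":0.6,"tx":0,"ty":0,"tz":0,"spin":0}]'
python3 -m crank '[{"gripper":0.6,"tx":-0.024,"ty":-0.099,"tz":0,"spin":0},{"gripper":0.6,"tx":-0.024,"ty":-0.099,"tz":0,"spin":0},{"gripper":0.6,"tx":-0.024,"ty":-0.099,"tz":0,"spin":0},{"gripper":0.6,"tx":-0.024,"ty":-0.099,"tz":0,"spin":0},{"gripper":0.6,"tx":-0.024,"ty":-0.099,"tz":0,"spin":0},{"gripper":0.6,"tx":-0.024,"ty":-0.099,"tz":0,"spin":0},{"gripper":0.6,"tx":-0.024,"ty":-0.099,"tz":0,"spin":0}]'
python3 -m crank '[{"gripper":0.6,"tx":-0.024,"ty":-0.099,"tz":-0.01,"spin":0},{"gripper":0.6,"tx":-0.024,"ty":-0.099,"tz":-0.01,"spin":0},{"gripper":0.6,"tx":-0.024,"ty":-0.099,"tz":-0.01,"spin":0},{"gripper":0.6,"tx":-0.024,"ty":-0.099,"tz":-0.01,"spin":0},{"gripper":0.6,"tx":-0.024,"ty":-0.099,"tz":-0.01,"spin":0},{"gripper":0.6,"tx":-0.024,"ty":-0.099,"tz":0,"spin":0}]'
python3 -m crank '[{"gripper":0.58,"tx":-0.024,"ty":-0.099,"tz":0,"spin":0},{"gripper":0.55,"tx":0,"ty":0,"tz":0,"spin":0},{"gripper":0.55,"tx":0,"ty":0,"tz":0,"spin":0}]'
python3 -c "from h import *;s=st();d=s['tool_pos']-O;print(d@X,d@Y)"
```

```text
time: 22.05
tool_pos: [0.5585, 0.2946, 0.3392]
orientation: [0.0, 0.993, -0.121, -0.0]
wrist_force: [0.1, 0.5, -0.8]
opening: 0.0338
time: 22.75
tool_pos: [0.5516, 0.2666, 0.3394]
orientation: [0.0, 0.993, -0.121, 0.0]
wrist_force: [0.5, -0.3, -0.3]
opening: 0.0342
time: 23.35
tool_pos: [0.5459, 0.2429, 0.3373]
orientation: [0.0, 0.993, -0.121, -0.0]
wrist_force: [-0.4, -0.2, -0.6]
opening: 0.0341
time: 23.65
tool_pos: [0.545, 0.2392, 0.3375]
orientation: [-0.0, 0.993, -0.121, 0.0]
wrist_force: [-0.1, -0.2, -0.3]
opening: 0.0389
t 23.6 tcp [0.545  0.2392 0.3375] yawy -103.89 tilt 0.01 F [-0.05 -0.21 -0.28] T [ 0.006 -0.086  0.002] open 0.0389 q [ 0.3   0.52  1.71 -0.    0.91  2.12]
0.05534189023460313 0.00023932456699992053
```

```bash
python3 -m crank '[{"gripper":0.5,"tx":0,"ty":0,"tz":0.1,"spin":0},{"gripper":0.5,"tx":0,"ty":0,"tz":0.3,"spin":0},{"gripper":0.5,"tx":0,"ty":0,"tz":0.7,"spin":0},{"gripper":0.5,"tx":0,"ty":0,"tz":1,"spin":0},{"gripper":0.5,"tx":-0.8,"ty":0,"tz":1,"spin":0},{"gripper":0.5,"tx":-1,"ty":0,"tz":0.5,"spin":0},{"gripper":0.5,"tx":-1,"ty":0,"tz":0,"spin":0},{"gripper":0.5,"tx":-0.5,"ty":0,"tz":0,"spin":0},{"gripper":0.5,"tx":0,"ty":0,"tz":0,"spin":0}]'
python3 - <<'E'
from h import *
st();a=snap('side','s11');b=snap('top','t11')
f=lambda a,x0,y0,x1,y1,k:cv2.resize(a[y0:y1,x0:x1,::-1],None,fx=k,fy=k,interpolation=cv2.INTER_CUBIC)
l=f(a,220,190,420,380,2.4);r=f(b,140,145,255,290,2.4)
c=np.zeros((456,480+276,3),np.uint8);c[:l.shape[0],:480]=l;c[:r.shape[0],480:]=r
cv2.imwrite('pics/fin.png',c);print(l.shape,r.shape)
E
```

```text
time: 24.55
tool_pos: [0.4114, 0.2392, 0.4822]
orientation: [-0.0, 0.993, -0.12, 0.001]
wrist_force: [1.3, 0.8, 0.6]
opening: 0.0429
t 24.6 tcp [0.4114 0.2392 0.4822] yawy -103.80 tilt 0.10 F [1.29 0.83 0.55] T [0.068 0.052 0.04 ] open 0.0429 q [0.39 0.2  1.8  0.   1.15 2.2 ]
(456, 480, 3) (348, 276, 3)
```

View pics/fin.png

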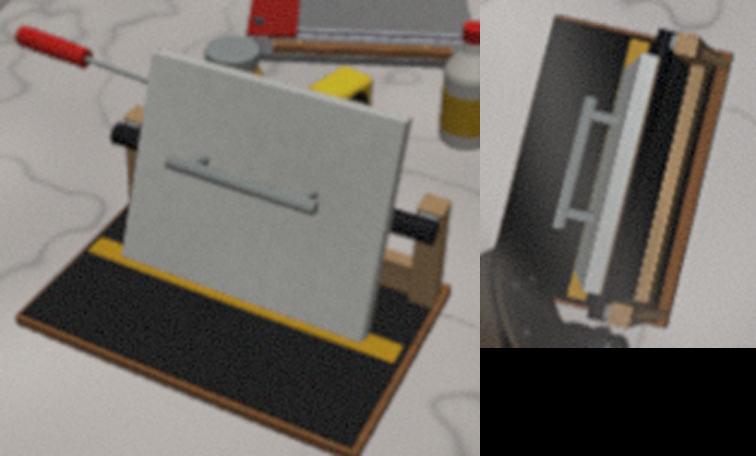

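The front stands alone, leaning on the rail, with yellow visible along the front of its bottom edge. Side crop corners: (124,256), (365,341), (408,120) and (152,53). The bystanders look untouched. I'll check the pose numerically, including the visible yellow width.

```bash
python3 - <<'E'
from h import *
uv=[(220+x/2.4,190+y/2.4) for x,y in [(124,256),(365,341),(408,120),(152,53),(169,163),(312,208)]]
B=[(0,.11,.016),(0,-.11,.016),(.18,-.11,.016),(.18,.11,.016),(.105,.062,.046),(.105,-.062,.046)]
p=fit('side',uv,B,(0,0,.015,1.2,0))
from scipy.optimize import least_squares
r=least_squares(lambda q:(proj('side',board([q[0],q[1],.015,q[2],q[3]],B))-np.array(uv)).ravel(),[0,0,1.2,0]).x
print('on mat: back corner s,l',r[:2]*1e3,'lean,psi',np.degrees(r[2:]),'mid s',r[0]*1e3-8*np.sin(r[2]))
a=cv2.imread('pics/s11.png');h=cv2.cvtColor(a,cv2.COLOR_BGR2HSV);y=cv2.inRange(h,(15,110,90),(35,255,255))
for c in(262,276,290,305,320,335,350,364,374,380):
    rr=[v for v in range(280,350) if y[v,c]]
    if rr:
        P=toz('side',[(c,rr[0]-.5),(c,rr[-1]+.5)],.015)-O;print(c,rr[0],rr[-1],'s of edges',(P@X*1e3).round(1),'l',(P@Y*1e3).round(0))
# top view: bar ends and bystanders
t=[(140+(x-480)/2.4,145+y/2.4) for x,y in[(590,100),(559,226)]]
for z in(.125,.13): P=toz('top',t,z)-O;print('bar top s,l',(P@X*1e3).round(1),(P@Y*1e3).round(1))
a0=cv2.imread('pics/s0.png').astype(int);d=np.abs(a0-a.astype(int)).sum(2)
for n,(u0,v0,u1,v1) in dict(driver=(222,198,255,220),jar=(303,205,331,215),tape=(360,218,378,238),glue=(402,197,428,252)).items(): print(n,d[v0:v1,u0:u1].mean().round(1))
E
```

```text
rms px 0.54 lean 71.3 psi 0.4 bottom_edge s,l,h mm [ 0.5 -0.4 16.8]
on mat: back corner s,l [ 7.31695457 -0.85588235] lean,psi [71.39974048  0.35036154] mid s -0.2651811503306556
262 289 296 s of edges [  8.9 -12.4] l [144. 130.]
276 299 301 s of edges [ -4.2 -11.9] l [101.  96.]
290 304 347 s of edges [  -3.8 -105.7] l [68.  6.]
305 310 312 s of edges [ -5.2 -12.8] l [32. 28.]
320 315 318 s of edges [ -4.1 -14. ] l [-1. -6.]
335 321 323 s of edges [ -5.5 -12.9] l [-34. -38.]
350 326 329 s of edges [ -4.6 -14.2] l [-65. -70.]
364 331 334 s of edges [ -4.5 -14.1] l [-94. -99.]
374 329 337 s of edges [  9.  -12.7] l [-109. -118.]
380 306 339 s of edges [ 74.5 -12.4] l [ -95. -130.]
bar top s,l [-3.1 -3. ] [ 59.4 -64.4]
bar top s,l [-1.5 -1.4] [ 59.1 -64.2]
driver 7.6
jar 6.4
tape 80.4
glue 8.1
```

```bash
python3 - <<'E'
from h import *
a=snap('side','s12');d=cv2.absdiff(a,cv2.imread('pics/s11.png')[:,:,::-1]);print('drift',d[200:350,230:400].mean())
b=bot.snapshot('top');t=cv2.imread('pics/t0.png')[:,:,::-1];print('tape diff top',cv2.absdiff(b,t)[214:236,293:320].mean())
st();print(bot.job_done())
E
```

```text
drift 2.6377254901960785
tape diff top 9.672278338945006
t 24.8 tcp [0.4145 0.2393 0.4808] yawy -103.89 tilt 0.03 F [0.73 0.13 0.  ] T [-0.022 -0.072  0.052] open 0.0425 q [ 0.39  0.2   1.8  -0.    1.14  2.2 ]
the job is handed in; nothing more can be done
None
```

The job is handed in at about 24.8 s, with the drawer front standing on its own in the rack. I drew it 60 mm clear of the lip by the handle and let it go leaning on the rail at about 41°. Then I took it by its top edge, set it over the yellow line and let it lean back gently.

**Final pose from the cameras:**

| Check | Measured | Required |
|---|---|---|
| Lean | about 71° | 70° ± 6° |
| Bottom edge from the line's centre | about 0 to 2 mm | within 10 mm |
| Bottom edge from the rack's middle | about 1 mm | within 40 mm |
| Square to the rack | within 0.5° | within 7° |

**Other last checks:** The gripper was clear of everything with no load on the wrist. Pictures taken just before handing in showed no movement of the front beyond image noise. The highest force I read at the wrist was about 33 N, while tipping the board on the rail.

**What failed or disagreed:**
- **Raising by the handle:** turning the board upright in the handle grip did not work, so I released it at 41° (0.71 rad; step 2 needs at least 0.6) and raised it from the top edge.
- **Side camera depth:** it differed from the arm's own position by up to 13 mm during tipping and 8 mm while the board was held over the line. For the final pose, the side camera fit and the visible yellow width agreed within about 3 mm.
- **Tape measure:** its side-view comparison showed a large change, most likely because the leaning board now hides part of it. The top view differed by 9.7 grey levels, which I put down to noise or shading. The glue, jar and screwdriver showed no movement.

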